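# Tip the drainage stones into the planting bowl

### The arm

A 6-joint arm with a two-finger parallel gripper is mounted at the origin on the work surface. World frame = base frame: x ahead of the robot, y to its left, z up, the work surface at z = 0. Lengths are in m, angles in rad, forces in N, time in s.
With the tool pointing down it reaches from about 0.4 to 0.825 m from the base axis. Payload 7 kg.
Tool frame: the origin (TCP) lies midway between the tips of the shut fingers; the grasp point (between the pads) lies 19 mm behind it; z points along the fingers, y is the line along which they close (so a half turn about z gives the same grasp; the last joint's range is limited). The gripper opens to 85 mm and grips with 20 to 120 N. Pads are 22 mm wide; open, the fingers measure 114 mm over their backs; the gripper's body (76 mm by 85 mm) begins 54 mm behind the grasp point. The pads swing forward as they close: fully open they stand 13 mm farther back than shut.
Start: joints at [1.512, 0.359, 0.012, 0, -1.224, -0.288], TCP at [0.229, 0.635, 0.231] pointing down, gripper open.
Joint ranges: [-3.07, 3.07], [-1.43, 2.12], [-1.02, 1.25], [-3.03, 1.67], [-3.05, -0], [-3.03, 3.03]. Speed limits (rad/s): [2.39, 2.39, 3.01, 3.14, 3.14, 3.14].

### API

Orientations are given as a rotation vector (axis times angle).
In Python, from cell import sense, snapshot, camera_model, job_done gives the robot as it stands.
- The arm moves only by the shell command python3 -m pendant 'ROWS' [FORCE]. ROWS is JSON, a list of rows, each an object with "dp": the shift along the tool's x, y, z in m, a list of three; "rot": the turn, a rotation vector about the tool's x, y, z in degrees, a list of three; "claw": the finger opening in m, from 0 to 0.0854. A call has 1 to 10 rows; each row is the pose to reach, as a shift and turn from the pose commanded when the call began, along the tool's axes at that moment; what a row does not reach only later rows make up. A row lasts 1/10 s, in which the tool goes at most 50 mm and 8.59 degrees, less where a joint would pass 70% of its speed; a pose out of reach is approached as far as the arm can. A call with a gripper value outside its range is refused whole. The fingers move at their own pace and stop on an object; FORCE is the grip in N (left out, the last holds). Time passes only in rows, so rows that repeat a pose let the fingers close. It gives the time, the measured TCP pose, the force, the opening and the grip force at its end, in the units of the state.
- sense(): the state, without advancing time (a new reading comes with each control period).
- snapshot(name): name is "scene" or "top"; returns (picture, depth): 420x560x3 uint8, red, green, blue; 420x560 float32, m along the optical axis (not along the pixel's ray), 0 where there is no reading.
- camera_model(name): a dict with "intrinsics" (3x3 intrinsics, pixels), "eye" and "attitude" of the camera in the world. Camera axes: x right, y down, z forward; pixel columns grow to the right and rows downward; lengths in m; the calibration is good to about 2 mm. A picture is of the moment at which its call begins. camera_model takes no time and is no camera call.
- job_done(): hands the job in; it is judged then, once.
The state is a dict: "t": time; "qpos": joint angles; "joint_velocities": joint speeds; "joint_torque": joint torques, N m; "tcp_pos": TCP position; "ee_rot": TCP orientation; "force": force on the tool from outside, world axes, zero at the start; "ft_torque": the same for the moment, N m; "gripper_width": finger opening in m; "gripper_force": force on a finger pad.
Only numpy, scipy, OpenCV 4.12 (cv2) and the standard library are available. Lean on these libraries where they do the work, as an engineer would, in place of code of your own. Each camera call takes 0.05 s, during which the arm holds its last target. There are 200 camera calls.

### The job

The two drainage stones lying in the flat steel scoop belong in the bottom of the wide, low terracotta planting bowl. Pick the scoop up by its wooden handle, carry it level so that nothing spills, and tip both stones off it into the bowl from just above the rim, without handling the stones or pushing the bowl out of its place. Then set the empty scoop down again flat on the bench.

Things in the scene. Friction and masses are not known exactly. Their poses are not given: they have to be found in the camera images.
- scoop: Flat scoop, origin under the pan's middle; x from mouth to handle, z up. Steel pan 120 x 90 mm: floor 4 thick, side walls to z=26, back to z=34, mouth at x=-60 open, no lip. Wooden bar handle along x, x=70 to 180, 22 wide, 24 high, centre z=50: grip across it near x=95. Balances near x=40, 0.26 kg. Lies on the left, handle away from the robot within 20 degrees, both stones in it.
- stone0: Grey rounded pebble, 29 mm across, 16 mm high, flat top and bottom, about 22 g; origin in the middle of its underside. Starts in the scoop's pan. Stays put on a level pan, begins to slide at a tilt of 18 to 28 degrees; tilting the scoop 35 to 45 degrees, mouth down, clears it.
- stone1: A second pebble just like stone0, beside it in the pan.
- bowl: Wide low terracotta bowl, empty, loose, 0.7 kg: 160 mm across the rim, 60 mm high, mouth 148 mm inside, inner floor 7 mm above the bench and 105 mm across. Origin: centre of its underside. Stands in front or to the right, in one of two places; the narrower, taller terracotta pot in the other (110 mm across, 115 mm high) is not wanted.
Mind the look-alikes: they are no part of the job. What is shaped like the stone0 but green or red is not meant.

How it is judged:
By the outcome, as a careful person would: the job done as asked, in the order asked, and still so for the second after the job is handed in, with the robot touching nothing.
It also fails if it takes over 64 s, if anything falls off the work surface, if the arm or the gripper's body presses on something with over 40 N, if the wrist force passes 120 N, or if a joint passes its speed limit or range.

## Working session

There is one attempt and no reset: what is moved stays moved. The work goes in short steps, Python scripts to look and compute and a shell command to move; the robot and the scene stay as the last step left them, time stands still between calls to the robot, and variables do not carry over. Pictures are saved under pics/ and viewed, at most 10 in all, crops included, and the job is handed in when it is done.

```bash
mkdir -p pics; ls
python3 - <<'E'
from cell import *
import cv2,numpy as np
ims=[]
for n in("scene","top"):
    p,d=snapshot(n); ims.append(p); np.savez("pics/"+n+"0.npz",p=p,d=d)
    m=camera_model(n); print(n,m)
    cv2.imwrite(f"pics/{n}0.png",p[:,:,::-1])
print(sense())
E
```

```text
pics
scene {'intrinsics': array([[417.84859166,   0.        , 276.12994364],
       [  0.        , 417.84859166, 208.09945038],
       [  0.        ,   0.        ,   1.        ]]), 'eye': array([0.79738668, 0.34959608, 0.55475967]), 'attitude': array([-1.01474088, -2.47197602,  1.02866847])}
top {'intrinsics': array([[544.29563216,   0.        , 270.1639477 ],
       [  0.        , 544.29563216, 208.5378521 ],
       [  0.        ,   0.        ,   1.        ]]), 'eye': array([0.3383483 , 0.00147707, 1.03387419]), 'attitude': array([-2.19949641,  2.15099961, -0.13263392])}
{'t': 0.1, 'qpos': array([ 1.51211967e+00,  3.59288741e-01,  1.11597471e-02, -3.15152987e-04,
       -1.22412691e+00, -2.88111165e-01]), 'joint_velocities': array([-0.00054418, -0.00265959,  0.00135841,  0.00155818,  0.00020695,
       -0.00089462]), 'joint_torque': array([-1.97661539e-03, -5.84766197e+01,  2.94106185e+01,  6.95463806e+00,
       -3.25606030e-03,  1.48556325e-06]), 'tcp_pos': array([0.22928693, 0.63439776, 0.23047738]), 'ee_rot': array([ 3.09299344e+00, -5.41917455e-01, -1.99879157e-04]), 'force': array([-0.26809919,  0.19066361,  1.05957608]), 'ft_torque': array([0.01714593, 0.04699606, 0.01545293]), 'gripper_force': 0.0, 'gripper_width': 0.08544440499352907}
```

View pics/scene0.png

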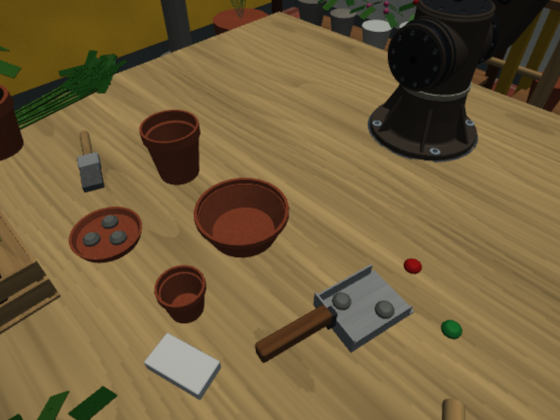

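View pics/top0.png

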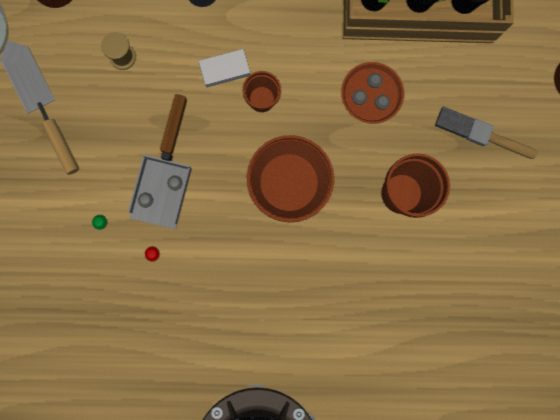

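The scene view shows the scoop at about (362,305) with its handle running to (260,350), and the bowl at (241,217). In the top view the scoop pan is at (160,192), the handle runs (166,155) to (180,97), the stones are at (175,183) and (146,200), the bowl is at (290,179) and the pot at (417,185).

```bash
cat > h.py <<'E'
from cell import *
import cv2,numpy as np
from scipy.spatial.transform import Rotation as R
def cloud(n,p=None,d=None):
    if p is None: p,d=snapshot(n)
    m=camera_model(n);K=m["intrinsics"]
    v,u=np.mgrid[:420,:560]
    c=np.stack([(u-K[0,2])/K[0,0]*d,(v-K[1,2])/K[1,1]*d,d],-1)
    W=c@R.from_rotvec(m["attitude"]).as_matrix().T+m["eye"]
    W[d==0]=np.nan
    return p,W
E
python3 - <<'E'
from h import *
for n in("scene","top"):
    z=np.load(f"pics/{n}0.npz"); p,W=cloud(n,z["p"],z["d"])
    hsv=cv2.cvtColor(p,cv2.COLOR_RGB2HSV).astype(int)
    x,y,zz=W[...,0],W[...,1],W[...,2]
    print(n,"bench z",np.nanmedian(zz[(x>.2)&(x<.35)&(abs(y)<.1)]))
    reg=(x>.3)&(x<.65)&(y>.1)&(y<.32)
    # handle: high points
    P=W[reg&(zz>.045)&(zz<.075)]; 
    P=P[(P[:,1]>.12)]
    m=cv2.fitLine(P[:,:2].astype(np.float32),cv2.DIST_HUBER,0,.01,.01).ravel()
    t=(P[:,:2]-m[2:])@m[:2]
    print("handle n",len(P),"line",m,"ends",m[2:]+m[:2]*np.percentile(t,1),m[2:]+m[:2]*np.percentile(t,99),"topz",np.percentile(P[:,2],[50,90]))
    # pan: grey points
    g=reg&(hsv[...,1]<70)&(zz<.045)&(zz>.001)
    q=W[g]; print("pan n",len(q),cv2.minAreaRect(q[:,:2].astype(np.float32)),np.percentile(q[:,2],[5,50,95]))
    s=g&(zz>.016)&(zz<.024)
    k,l,st,ce=cv2.connectedComponentsWithStats(s.astype(np.uint8))
    for i in range(1,k):
        if st[i,4]>25: print(" blob",st[i],np.nanmean(W[l==i],0))
    b=(x>.3)&(x<.6)&(y>-.1)&(y<.08)&(zz>.053)&(zz<.068)
    Q=W[b]; (c,r)=cv2.minEnclosingCircle(Q[:,:2].astype(np.float32)); print("bowl rim",len(Q),c,r,np.median(Q[:,2]))
    rr=np.hypot(x-c[0],y-c[1]); print("bowl floor z",np.nanmedian(zz[rr<.03]))
E
```

```text
scene bench z -0.0006604638687512931
handle n 1692 line [ 0.97636884 -0.21611078  0.59700036  0.1706478 ] ends [0.53400014 0.18459235] [0.64914075 0.15910698] topz [0.06070511 0.06226637]
pan n 4451 ((0.4775374233722687, 0.18777889013290405), (0.10398348420858383, 0.13457316160202026), 77.58482360839844) [0.00209079 0.00451572 0.02674293]
 blob [320 267  52  31 148] [0.46902087 0.15279348 0.02015578]
 blob [333 293  18  15 174] [0.49331596 0.16869419 0.01854288]
 blob [376 301  18  16 178] [0.46054766 0.22197283 0.01864624]
 blob [332 308  80  40 206] [0.50389519 0.22720037 0.02021336]
bowl rim 852 (0.49876585602760315, -0.04715299978852272) 0.08053873479366302 0.05863966941827786
bowl floor z 0.00643068784785461
top bench z 0.00011452974606485089
handle n 854 line [ 0.9755294  -0.21986909  0.58832824  0.16663136] ends [0.53075582 0.17960728] [0.64540832 0.1537664 ] topz [0.06122859 0.06398806]
pan n 3143 ((0.47711026668548584, 0.19677597284317017), (0.09873831272125244, 0.1284821629524231), 77.97930908203125) [0.00189245 0.00537043 0.02759338]
 blob [168 176  14  14 137] [0.49091126 0.16620635 0.01936924]
 blob [139 193  14  14 134] [0.4575091  0.21961136 0.01918977]
bowl rim 687 (0.49810218811035156, -0.04871927946805954) 0.07986879348754883 0.05963297458173822
bowl floor z 0.007187068946141517
```

Both views agree within about 5 mm: the scoop origin is near (0.472, 0.196) with yaw -12.6°, the handle top is at z = 0.062, and the bowl centre is (0.498, -0.048) with its rim at 0.060. The grip point is about (0.5645, 0.175). I'm moving to a hover above it, using tool yaw -19.9° and tool x along the handle.

```bash
python3 -m pendant '[{"dp":[0.03,0.02,0],"rot":[0,0,0]},{"dp":[0.065,0.044,0],"rot":[0,0,-1]},{"dp":[0.1,0.068,0],"rot":[0,0,-2]},{"dp":[0.136,0.092,0],"rot":[0,0,-3]},{"dp":[0.172,0.116,0],"rot":[0,0,-4]},{"dp":[0.208,0.14,0],"rot":[0,0,-5]},{"dp":[0.244,0.164,0],"rot":[0,0,-6]},{"dp":[0.28,0.188,0],"rot":[0,0,-7]},{"dp":[0.316,0.212,0],"rot":[0,0,-7.3]},{"dp":[0.35,0.236,0],"rot":[0,0,-7.3]}]'
python3 - <<'E'
from h import *
s=sense();M=R.from_rotvec(s["ee_rot"]).as_matrix();print(M.round(3));print(M.T@(np.array([.5645,.175,.12])-s["tcp_pos"]))
E
```

```text
[[ 0.94  -0.34  -0.   ]
 [-0.34  -0.94  -0.001]
 [ 0.     0.001 -1.   ]]
[0.47141674 0.31790286 0.11101076]invalid input
```

```bash
python3 -m pendant '[{"dp":[0.03,0.02,0],"rot":[0,0,0],"claw":0.085},{"dp":[0.065,0.044,0],"rot":[0,0,-1],"claw":0.085},{"dp":[0.1,0.068,0],"rot":[0,0,-2],"claw":0.085},{"dp":[0.136,0.092,0],"rot":[0,0,-3],"claw":0.085},{"dp":[0.172,0.116,0],"rot":[0,0,-4],"claw":0.085},{"dp":[0.208,0.14,0],"rot":[0,0,-5],"claw":0.085},{"dp":[0.244,0.164,0],"rot":[0,0,-6],"claw":0.085},{"dp":[0.28,0.188,0],"rot":[0,0,-7],"claw":0.085},{"dp":[0.316,0.212,0],"rot":[0,0,-7.3],"claw":0.085},{"dp":[0.35,0.236,0],"rot":[0,0,-7.3],"claw":0.085}]'
cat > g.py <<'E'
from h import *
import sys
s=sense();M=R.from_rotvec(s["ee_rot"]).as_matrix();print(s["t"],s["tcp_pos"],M.round(3).tolist(),s["gripper_width"],s["force"])
print("dp",(M.T@(np.array(eval(sys.argv[1]))-s["tcp_pos"])).round(4))
E
python3 g.py "[.5645,.175,.12]"
```

```text
t: 1.1
tcp_pos: [0.479, 0.2922, 0.2311]
ee_rot: [3.123, -0.344, -0.0]
force: [0.3, 0.5, 0.3]
gripper_width: 0.085
gripper_force: 0.0
1.1 [0.47903429 0.29216284 0.23113685] [[0.976, -0.217, -0.0], [-0.217, -0.976, -0.0], [-0.0, 0.0, -1.0]] 0.08503171000932734 [0.25352216 0.45989547 0.25685937]
dp [0.1089 0.0958 0.1111]
```

```bash
python3 -m pendant '[{"dp":[0.03,0.027,0],"rot":[0,0,0],"claw":0.085},{"dp":[0.06,0.053,0.02],"rot":[0,0,0],"claw":0.085},{"dp":[0.09,0.08,0.05],"rot":[0,0,0],"claw":0.085},{"dp":[0.109,0.096,0.08],"rot":[0,0,0],"claw":0.085},{"dp":[0.109,0.096,0.11],"rot":[0,0,0],"claw":0.085},{"dp":[0.109,0.096,0.11],"rot":[0,0,0],"claw":0.085},{"dp":[0.109,0.096,0.11],"rot":[0,0,0],"claw":0.085}]'
python3 g.py "[.5645,.175,.031]"
python3 - <<'E'
from h import *
for n in("scene",):
    p,W=cloud(n); cv2.imwrite("pics/hover.png",p[:,:,::-1])
E
```

```text
t: 1.8
tcp_pos: [0.5638, 0.1764, 0.1214]
ee_rot: [3.122, -0.343, -0.001]
force: [0.4, 0.3, 0.9]
gripper_width: 0.0851
gripper_force: 0.0
1.8 [0.56383318 0.17637649 0.12143226] [[0.976, -0.217, -0.001], [-0.217, -0.976, -0.001], [-0.001, 0.001, -1.0]] 0.08506825905334912 [0.40058933 0.28402641 0.86217918]
dp [0.001  0.0011 0.0904]
```

View pics/hover.png

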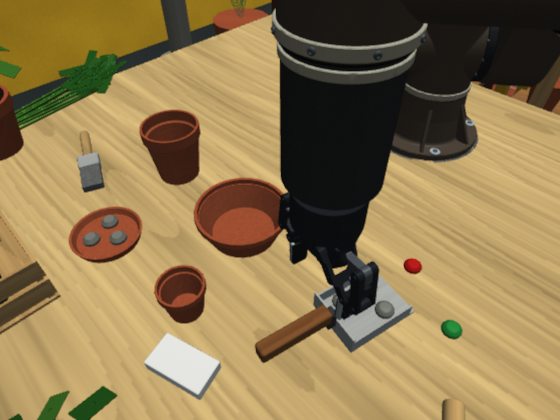

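The gripper at (350,270) straddles the near end of the handle at (330,317), in front of the pan. I'm descending and gripping.

```bash
python3 -m pendant '[{"dp":[0.001,0.001,0.02],"rot":[0,0,0],"claw":0.085},{"dp":[0.001,0.001,0.045],"rot":[0,0,0],"claw":0.085},{"dp":[0.001,0.001,0.065],"rot":[0,0,0],"claw":0.085},{"dp":[0.001,0.001,0.08],"rot":[0,0,0],"claw":0.085},{"dp":[0.001,0.001,0.09],"rot":[0,0,0],"claw":0.085},{"dp":[0.001,0.001,0.09],"rot":[0,0,0],"claw":0.085},{"dp":[0.001,0.001,0.09],"rot":[0,0,0],"claw":0.06},{"dp":[0.001,0.001,0.09],"rot":[0,0,0],"claw":0.045},{"dp":[0.001,0.001,0.09],"rot":[0,0,0],"claw":0.035},{"dp":[0.001,0.001,0.09],"rot":[0,0,0],"claw":0.03}]' 60
python3 g.py "[.5645,.175,.031]"
```

```text
t: 2.85
tcp_pos: [0.5649, 0.1754, 0.0319]
ee_rot: [-3.122, 0.344, -0.001]
force: [-0.3, 0.5, 0.1]
gripper_width: 0.0303
gripper_force: 0.0
2.85 [0.56493145 0.17544885 0.0319254 ] [[0.976, -0.218, 0.001], [-0.218, -0.976, 0.001], [0.001, -0.001, -1.0]] 0.030294580463449045 [-0.31552548  0.54741089  0.06358991]
dp [-0.0003  0.0005  0.0009]
```

```bash
python3 -m pendant '[{"dp":[0,0,0],"rot":[0,0,0],"claw":0.026},{"dp":[0,0,0],"rot":[0,0,0],"claw":0.022},{"dp":[0,0,0],"rot":[0,0,0],"claw":0.018},{"dp":[0,0,0],"rot":[0,0,0],"claw":0.01},{"dp":[0,0,0],"rot":[0,0,0],"claw":0.01},{"dp":[0,0,0],"rot":[0,0,0],"claw":0.01}]' 60
python3 g.py "[.5645,.175,.031]"
```

```text
t: 3.45
tcp_pos: [0.5648, 0.1752, 0.0316]
ee_rot: [3.123, -0.344, 0.0]
force: [-0.9, -1.9, 5.6]
gripper_width: 0.0211
gripper_force: 58.5
3.45 [0.56475095 0.17516611 0.03157368] [[0.976, -0.217, 0.0], [-0.217, -0.976, -0.0], [0.0, 0.0, -1.0]] 0.021066975814689064 [-0.94158103 -1.92818516  5.59070953]
dp [-0.0002  0.0002  0.0006]
```

```bash
python3 -m pendant '[{"dp":[0,0,0],"rot":[0,0,0],"claw":0.01},{"dp":[0,0,-0.003],"rot":[0,0,0],"claw":0.01},{"dp":[0,0,-0.01],"rot":[0,0,0],"claw":0.01},{"dp":[0,0,-0.02],"rot":[0,0,0],"claw":0.01},{"dp":[0,0,-0.034],"rot":[0,0,0],"claw":0.01},{"dp":[0,0,-0.05],"rot":[0,0,0],"claw":0.01},{"dp":[0,0,-0.064],"rot":[0,0,0],"claw":0.01},{"dp":[0,0,-0.074],"rot":[0,0,0],"claw":0.01},{"dp":[0,0,-0.079],"rot":[0,0,0],"claw":0.01},{"dp":[0,0,-0.08],"rot":[0,0,0],"claw":0.01}]' 90
cat > look.py <<'E'
from h import *
import sys
ps=[cloud(n) for n in("scene","top")]
for n,(p,W) in zip(("scene","top"),ps):
    x,y,z=W[...,0],W[...,1],W[...,2]
    hsv=cv2.cvtColor(p,cv2.COLOR_RGB2HSV).astype(int)
    tcp=sense()["tcp_pos"]; M=R.from_rotvec(sense()["ee_rot"]).as_matrix()
    L=(W-tcp)@M   # tool axes
    a=(L[...,0]<-.04)&(L[...,0]>-.17)&(abs(L[...,1])<.04)&(L[...,2]<.04)&(L[...,2]>.005)&(hsv[...,1]<70)
    q=L[a]
    f=q[q[:,2]>.02]
    if len(f)>50:
        A=np.c_[f[:,0],f[:,1],np.ones(len(f))];c=np.linalg.lstsq(A,f[:,2],rcond=None)[0]
        print(n,"pan pts",len(f),"slope deg x,y",np.degrees(np.arctan(c[:2])),"tool z at x=-.095",c[2]-.095*c[0],"mouth x",np.percentile(f[:,0],1))
    b=(x>.38)&(x<.62)&(y>-.17)&(y<.08)&(z>.053)&(z<.066)&(hsv[...,1]>100)&(hsv[...,0]<12)
    Q=W[b]
    if len(Q)>50: print("bowl",cv2.minEnclosingCircle(Q[:,:2].astype(np.float32)))
im=np.hstack([cv2.resize(p,(400,300),interpolation=cv2.INTER_AREA) for p,_ in ps])
cv2.imwrite("pics/"+sys.argv[1],im[:,:,::-1])
E
python3 look.py lift.png;python3 g.py "[.684,-.0894,.106]"
```

```text
t: 4.45
tcp_pos: [0.5648, 0.1754, 0.112]
ee_rot: [-3.122, 0.344, -0.001]
force: [-0.6, -0.6, -3.8]
gripper_width: 0.021
gripper_force: 88.1
scene pan pts 2101 slope deg x,y [-0.23421482  0.25089045] tool z at x=-.095 0.02770882814095588 mouth x -0.15266754986416384
bowl ((0.49877938628196716, -0.04672345891594887), 0.08118188381195068)
top pan pts 2468 slope deg x,y [-0.16448457  0.01789365] tool z at x=-.095 0.02731690670014687 mouth x -0.1530688891381481
bowl ((0.4979631006717682, -0.048751819878816605), 0.07941046357154846)
4.55 [0.56437309 0.17517154 0.11100096] [[0.976, -0.218, -0.0], [-0.218, -0.976, -0.0], [-0.0, 0.0, -1.0]] 0.020523428411286435 [-0.1117197  -1.18879499 -3.18537355]
dp [0.1744 0.2322 0.005 ]
```

View pics/lift.png

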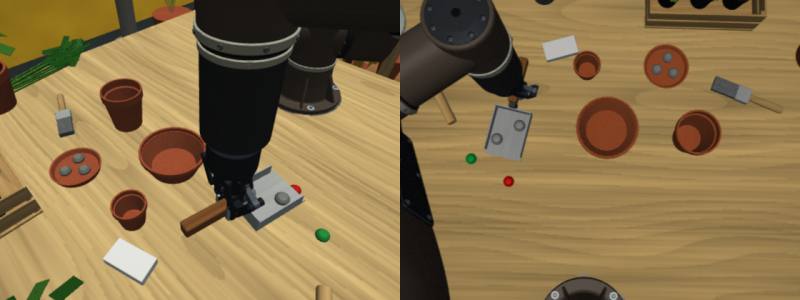

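The scoop is level (tilt under 0.3°) with both stones in it, at (512,126) and (497,139) in the right half of the picture. The bowl hasn't moved. I'm carrying it over with a slight rise for clearance.

```bash
python3 -m pendant '[{"dp":[0,0,-0.005],"rot":[0,0,0],"claw":0.01},{"dp":[0.003,0.004,-0.014],"rot":[0,0,0],"claw":0.01},{"dp":[0.009,0.012,-0.024],"rot":[0,0,0],"claw":0.01},{"dp":[0.018,0.024,-0.032],"rot":[0,0,0],"claw":0.01},{"dp":[0.029,0.039,-0.037],"rot":[0,0,0],"claw":0.01},{"dp":[0.042,0.056,-0.04],"rot":[0,0,0],"claw":0.01},{"dp":[0.055,0.073,-0.04],"rot":[0,0,0],"claw":0.01},{"dp":[0.068,0.09,-0.04],"rot":[0,0,0],"claw":0.01},{"dp":[0.081,0.108,-0.04],"rot":[0,0,0],"claw":0.01},{"dp":[0.094,0.125,-0.04],"rot":[0,0,0],"claw":0.01}]'
python3 -m pendant '[{"dp":[0.013,0.017,0],"rot":[0,0,0],"claw":0.01},{"dp":[0.026,0.034,0],"rot":[0,0,0],"claw":0.01},{"dp":[0.039,0.051,0],"rot":[0,0,0],"claw":0.01},{"dp":[0.051,0.068,0],"rot":[0,0,0],"claw":0.01},{"dp":[0.062,0.083,0],"rot":[0,0,0],"claw":0.01},{"dp":[0.07,0.095,0],"rot":[0,0,0],"claw":0.01},{"dp":[0.076,0.103,0],"rot":[0,0,0],"claw":0.01},{"dp":[0.079,0.106,0],"rot":[0,0,0],"claw":0.01},{"dp":[0.08,0.107,0],"rot":[0,0,0],"claw":0.01},{"dp":[0.08,0.107,0],"rot":[0,0,0],"claw":0.01}]'
python3 look.py over.png;python3 g.py "[.684,-.0894,.106]"
```

```text
t: 5.55
tcp_pos: [0.6298, 0.0306, 0.1521]
ee_rot: [-3.122, 0.345, -0.001]
force: [-0.7, -0.5, -2.5]
gripper_width: 0.0206
gripper_force: 88.1
t: 6.55
tcp_pos: [0.6839, -0.0886, 0.1513]
ee_rot: [-3.123, 0.343, 0.0]
force: [-0.2, -0.4, -2.9]
gripper_width: 0.0207
gripper_force: 88.2
scene pan pts 1759 slope deg x,y [-0.34896657 -0.08810242] tool z at x=-.095 0.028423866816838034 mouth x -0.15285095958994915
bowl ((0.4993464946746826, -0.047757335007190704), 0.08078112453222275)
top pan pts 2617 slope deg x,y [-0.19592283 -0.13536176] tool z at x=-.095 0.027969963563237988 mouth x -0.15374798050991234
bowl ((0.49768754839897156, -0.04815512150526047), 0.07929617166519165)
6.65 [ 0.68386975 -0.08836967  0.15136056] [[0.976, -0.217, -0.0], [-0.217, -0.976, 0.0], [-0.0, -0.0, -1.0]] 0.020879108224029035 [-0.97850258  1.0163031  -3.52841402]
dp [0.0004 0.001  0.0454]
```

View pics/over.png

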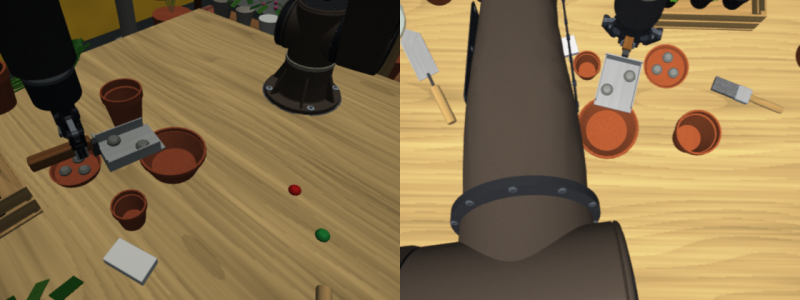

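Both stones are still in the pan, at (629,76) and (607,89), and the mouth overlaps the near part of the bowl. I'm lowering to just above the rim while tilting to 14°, turning about the mouth edge.

```bash
python3 -m pendant '[{"dp":[0,0.001,0.006],"rot":[0,0,0],"claw":0.01},{"dp":[0,0.001,0.018],"rot":[0,0,0],"claw":0.01},{"dp":[0,0.001,0.030],"rot":[0,0,0],"claw":0.01},{"dp":[0,0.001,0.038],"rot":[0,0,0],"claw":0.01},{"dp":[-0.001,0.001,0.036],"rot":[0,2,0],"claw":0.01},{"dp":[-0.003,0.001,0.029],"rot":[0,5,0],"claw":0.01},{"dp":[-0.006,0.001,0.021],"rot":[0,8,0],"claw":0.01},{"dp":[-0.009,0.001,0.013],"rot":[0,11,0],"claw":0.01},{"dp":[-0.012,0.001,0.006],"rot":[0,14,0],"claw":0.01},{"dp":[-0.012,0.001,0.006],"rot":[0,14,0],"claw":0.01}]'
python3 g.py "[0,0,0]"
```

```text
t: 7.65
tcp_pos: [0.6702, -0.0873, 0.1453]
ee_rot: [3.073, -0.337, 0.378]
force: [0.2, 1.3, -2.7]
gripper_width: 0.0207
gripper_force: 88.2
7.65 [ 0.67017965 -0.08731251  0.14534958] [[0.947, -0.217, 0.236], [-0.21, -0.976, -0.053], [0.242, 0.0, -0.97]] 0.02070610213238136 [ 0.15951071  1.3329475  -2.69013375]
dp [-0.6883  0.0602 -0.022 ]
```

```bash
python3 -m pendant '[{"dp":[-0.001,0,-0.004],"rot":[0,1.5,0],"claw":0.01},{"dp":[-0.002,0,-0.008],"rot":[0,3,0],"claw":0.01},{"dp":[-0.003,0,-0.012],"rot":[0,4.5,0],"claw":0.01},{"dp":[-0.004,0,-0.016],"rot":[0,6,0],"claw":0.01},{"dp":[-0.005,0,-0.019],"rot":[0,7.2,0],"claw":0.01},{"dp":[-0.006,0,-0.022],"rot":[0,8.4,0],"claw":0.01},{"dp":[-0.0075,0,-0.025],"rot":[0,9.6,0],"claw":0.01},{"dp":[-0.0085,0,-0.0285],"rot":[0,10.8,0],"claw":0.01},{"dp":[-0.01,0,-0.0313],"rot":[0,12,0],"claw":0.01},{"dp":[-0.012,0,-0.036],"rot":[0,14,0],"claw":0.01}]'
python3 -m pendant '[{"dp":[-0.001,0,-0.004],"rot":[0,1.5,0],"claw":0.01},{"dp":[-0.002,0,-0.008],"rot":[0,3,0],"claw":0.01},{"dp":[-0.003,0,-0.012],"rot":[0,4.5,0],"claw":0.01},{"dp":[-0.004,0,-0.016],"rot":[0,6,0],"claw":0.01},{"dp":[-0.006,0,-0.021],"rot":[0,8,0],"claw":0.01},{"dp":[-0.008,0,-0.026],"rot":[0,10,0],"claw":0.01},{"dp":[-0.01,0,-0.0313],"rot":[0,12,0],"claw":0.01},{"dp":[-0.012,0,-0.036],"rot":[0,14,0],"claw":0.01},{"dp":[-0.012,0,-0.036],"rot":[0,14,0],"claw":0.01},{"dp":[-0.012,0,-0.036],"rot":[0,14,0],"claw":0.01}]'
python3 look.py tip.png;python3 g.py "[0,0,0]"
```

```text
t: 8.65
tcp_pos: [0.6533, -0.0827, 0.1772]
ee_rot: [2.979, -0.328, 0.743]
force: [0.4, -3.0, -0.2]
gripper_width: 0.0209
gripper_force: 88.3
t: 9.65
tcp_pos: [0.6227, -0.0695, 0.2479]
ee_rot: [2.877, -0.322, 0.981]
force: [-0.1, -0.8, -2.7]
gripper_width: 0.0208
gripper_force: 89.2
scene pan pts 490 slope deg x,y [-0.17633491  0.08018552] tool z at x=-.095 0.026860634909551963 mouth x -0.15268440694766394
bowl ((0.4989810883998871, -0.048023320734500885), 0.08098696917295456)
9.75 [ 0.62274839 -0.0700508   0.24699804] [[0.773, -0.226, 0.593], [-0.172, -0.974, -0.148], [0.611, 0.012, -0.792]] 0.021085626859146337 [ 0.28051438 -0.09727849 -2.68567592]
dp [-0.6442  0.0697 -0.184 ]
```

View pics/tip.png

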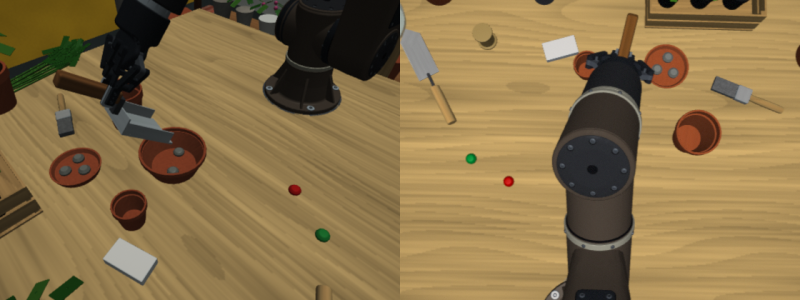

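Both stones lie in the bowl, at (178,152) and (173,170), the pan is empty, and the bowl hasn't moved. Next I level the scoop and carry it back.

Run:
```python
from h import *
s=sense();R1=R.from_rotvec(s["ee_rot"]);print(s["qpos"])
R0=R.from_rotvec([3.1226,-.3445,0])
print((R1.inv()*R0).as_rotvec(degrees=True), R1.inv().apply([.684,-.089,.20]-s["tcp_pos"]))
```

```text
[-0.08228622 -0.04836866 -0.97767009  1.66584706 -0.09927436 -0.20397926]
[  0.84603056 -37.65220545  -0.24170727] [0.02188464 0.00400617 0.07631947]
```

```bash
python3 -m pendant '[{"dp":[0.002,0,0.008],"rot":[0.1,-4,0],"claw":0.01},{"dp":[0.004,0.001,0.016],"rot":[0.2,-8,0],"claw":0.01},{"dp":[0.007,0.001,0.024],"rot":[0.3,-12,0],"claw":0.01},{"dp":[0.009,0.001,0.032],"rot":[0.4,-16,-0.1],"claw":0.01},{"dp":[0.011,0.002,0.04],"rot":[0.5,-20,-0.1],"claw":0.01},{"dp":[0.013,0.002,0.048],"rot":[0.6,-24,-0.1],"claw":0.01},{"dp":[0.016,0.003,0.056],"rot":[0.7,-28,-0.2],"claw":0.01},{"dp":[0.018,0.003,0.064],"rot":[0.7,-32,-0.2],"claw":0.01},{"dp":[0.021,0.004,0.072],"rot":[0.8,-36,-0.2],"claw":0.01},{"dp":[0.022,0.004,0.076],"rot":[0.8,-37.7,-0.2],"claw":0.01}]'
python3 look.py level.png; python3 g.py "[.5648,.1752,.11]"; python3 -c "
from h import *
s=sense();print(s['qpos'],(R.from_rotvec(s['ee_rot']).inv()*R.from_rotvec([3.1226,-.3445,0])).as_rotvec(degrees=True))"
```

```text
t: 10.75
tcp_pos: [0.6857, -0.0896, 0.198]
ee_rot: [-3.121, 0.349, 0.009]
force: [-0.7, 0.7, -2.4]
gripper_width: 0.0206
gripper_force: 88.9
scene pan pts 2108 slope deg x,y [-0.13925937  0.0637294 ] tool z at x=-.095 0.027749274840933404 mouth x -0.1523888359371023
bowl ((0.49850136041641235, -0.04770572856068611), 0.08091643452644348)
top pan pts 3348 slope deg x,y [-0.01207926  0.10648049] tool z at x=-.095 0.027945440763421245 mouth x -0.15325252805838185
bowl ((0.49778926372528076, -0.04820757359266281), 0.07924816012382507)
10.85 [ 0.68483934 -0.08980505  0.19741509] [[0.975, -0.221, -0.005], [-0.221, -0.975, 0.0], [-0.005, 0.001, -1.0]] 0.020633396954908956 [-1.14924718  0.1063217  -2.30962703]
dp [-0.1753 -0.232   0.0881]
[ 1.50438783e-01  4.07383534e-01  8.01555209e-03 -1.07639566e-03
 -1.17612039e+00  1.19779426e+00] [ 0.04196297  0.27143534 -0.18441539]
```

View pics/level.png

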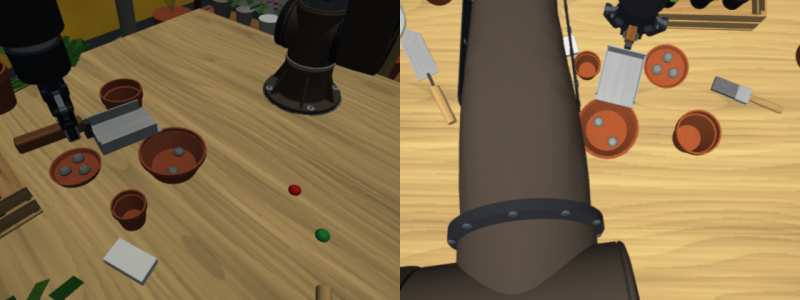

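The pan is empty, and both stones are on the bowl floor at (599,122) and (612,142). The arm is back in its normal configuration. I'm carrying the scoop back to where it started.

```bash
python3 -m pendant '[{"dp":[-0.006,-0.008,0],"rot":[0,0.2,-0.2],"claw":0.01},{"dp":[-0.018,-0.024,0],"rot":[0,0.2,-0.2],"claw":0.01},{"dp":[-0.036,-0.048,0],"rot":[0,0.2,-0.2],"claw":0.01},{"dp":[-0.058,-0.077,0],"rot":[0,0.2,-0.2],"claw":0.01},{"dp":[-0.082,-0.109,0],"rot":[0,0.2,-0.2],"claw":0.01},{"dp":[-0.106,-0.141,0],"rot":[0,0.2,-0.2],"claw":0.01},{"dp":[-0.13,-0.173,0.01],"rot":[0,0.2,-0.2],"claw":0.01},{"dp":[-0.152,-0.202,0.03],"rot":[0,0.2,-0.2],"claw":0.01},{"dp":[-0.168,-0.222,0.055],"rot":[0,0.2,-0.2],"claw":0.01},{"dp":[-0.175,-0.232,0.08],"rot":[0,0.2,-0.2],"claw":0.01}]'
python3 -m pendant '[{"dp":[0,0,0.01],"rot":[0,0,0],"claw":0.01},{"dp":[0,0,0.02],"rot":[0,0,0],"claw":0.01},{"dp":[0,0,0.02],"rot":[0,0,0],"claw":0.01},{"dp":[0,0,0.02],"rot":[0,0,0],"claw":0.01}]'
python3 look.py b.png; python3 g.py "[.5648,.1752,.033]"
```

```text
t: 11.85
tcp_pos: [0.5617, 0.1783, 0.1213]
ee_rot: [-3.122, 0.337, -0.008]
force: [0.4, 0.0, -3.0]
gripper_width: 0.0207
gripper_force: 89.0
t: 12.25
tcp_pos: [0.5645, 0.175, 0.1014]
ee_rot: [3.123, -0.343, 0.006]
force: [-0.2, -0.1, -2.6]
gripper_width: 0.0214
gripper_force: 88.9
scene pan pts 2394 slope deg x,y [-0.20476799 -0.00091885] tool z at x=-.095 0.02868571890773855 mouth x -0.1531117153968839
bowl ((0.4993782341480255, -0.04807564616203308), 0.08072114735841751)
top pan pts 2841 slope deg x,y [-0.08969845 -0.06947957] tool z at x=-.095 0.02772206980871553 mouth x -0.15312937986701902
bowl ((0.49807703495025635, -0.04824141785502434), 0.07929745316505432)
12.35 [0.56483115 0.17500839 0.1015818 ] [[0.976, -0.217, 0.004], [-0.217, -0.976, -0.0], [0.004, -0.001, -1.0]] 0.02063490641609439 [ 0.32009394  0.14725753 -2.2880739 ]
dp [-0.0004 -0.0001  0.0686]
```

```bash
python3 -m pendant '[{"dp":[0,0,0.012],"rot":[0,-0.2,0],"claw":0.01},{"dp":[0,0,0.028],"rot":[0,-0.2,0],"claw":0.01},{"dp":[0,0,0.043],"rot":[0,-0.2,0],"claw":0.01},{"dp":[0,0,0.055],"rot":[0,-0.2,0],"claw":0.01},{"dp":[0,0,0.062],"rot":[0,-0.2,0],"claw":0.01},{"dp":[0,0,0.066],"rot":[0,-0.2,0],"claw":0.01},{"dp":[0,0,0.068],"rot":[0,-0.2,0],"claw":0.01},{"dp":[0,0,0.069],"rot":[0,-0.2,0],"claw":0.01},{"dp":[0,0,0.07],"rot":[0,-0.2,0],"claw":0.01},{"dp":[0,0,0.07],"rot":[0,-0.2,0],"claw":0.01}]'
```

```text
t: 13.35
tcp_pos: [0.5647, 0.1752, 0.0317]
ee_rot: [-3.123, 0.342, -0.001]
force: [-2.5, -0.6, 3.8]
gripper_width: 0.0206
gripper_force: 90.1
```

Contact is confirmed: the vertical force went from -2.6 N to +3.8 N. I'm releasing and then rising straight up.

```bash
python3 -m pendant '[{"dp":[0,0,0],"rot":[0,0,0],"claw":0.025},{"dp":[0,0,0],"rot":[0,0,0],"claw":0.035},{"dp":[0,0,0],"rot":[0,0,0],"claw":0.05},{"dp":[0,0,0],"rot":[0,0,0],"claw":0.07},{"dp":[0,0,0],"rot":[0,0,0],"claw":0.085},{"dp":[0,0,0],"rot":[0,0,0],"claw":0.085},{"dp":[0,0,0],"rot":[0,0,0],"claw":0.085},{"dp":[0,0,-0.01],"rot":[0,0,0],"claw":0.085},{"dp":[0,0,-0.03],"rot":[0,0,0],"claw":0.085},{"dp":[0,0,-0.06],"rot":[0,0,0],"claw":0.085}]'
python3 -m pendant '[{"dp":[0,0,-0.04],"rot":[0,0,0],"claw":0.085},{"dp":[0,0,-0.08],"rot":[0,0,0],"claw":0.085},{"dp":[0,0,-0.12],"rot":[0,0,0],"claw":0.085},{"dp":[0,0,-0.14],"rot":[0,0,0],"claw":0.085},{"dp":[0,0,-0.14],"rot":[0,0,0],"claw":0.085},{"dp":[0,0,-0.14],"rot":[0,0,0],"claw":0.085},{"dp":[0,0,-0.14],"rot":[0,0,0],"claw":0.085}]'
python3 look.py end.png
```

```text
t: 14.35
tcp_pos: [0.5634, 0.1746, 0.0904]
ee_rot: [3.121, -0.342, -0.005]
force: [-0.8, -0.2, 0.8]
gripper_width: 0.0847
gripper_force: 0.0
t: 15.05
tcp_pos: [0.5637, 0.1749, 0.2298]
ee_rot: [3.122, -0.342, -0.003]
force: [-0.7, -0.3, -1.1]
gripper_width: 0.0849
gripper_force: 0.0
bowl ((0.4997137784957886, -0.04792580008506775), 0.08078867197036743)
bowl ((0.4979211688041687, -0.048723362386226654), 0.07914910465478897)
```

View pics/end.png

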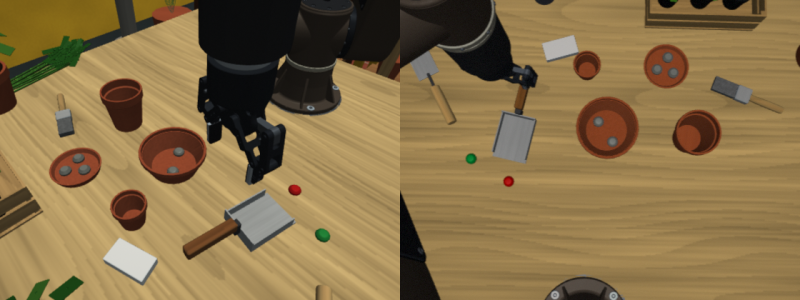

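The empty scoop lies flat on the bench at (515,136), both stones are in the bowl at (599,122) and (612,142), and the gripper is clear.

```bash
python3 -c "
from cell import *
print(job_done())"
```

```text
the job is handed in; nothing more can be done
None
```

The job is handed in at about 15 s: both stones lie in the bottom of the bowl, which stayed in place, and the empty scoop is back flat on the bench; the tip ended with the mouth about 7 cm above the rim instead of just above it, because the wrist reached its joint limit.

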